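# Set out the cork parts of a rod handle for gluing

## Robot

A 6-joint arm with a two-finger parallel gripper is mounted at the origin on the work surface. World frame = base frame: x ahead of the robot, y to its left, z up, the work surface at z = 0. Lengths are in mm, angles in rad, forces in N, time in s.
With the tool pointing down it reaches from about 350 to 875 mm from the base axis. Payload 4.2 kg.
Tool frame: the origin (TCP) lies midway between the tips of the shut fingers; the grasp point (between the pads) lies 19 mm behind it; z points along the fingers, y is the line along which they close (so a half turn about z gives the same grasp; the last joint's range is limited). The gripper opens to 85 mm and grips with 20 to 120 N. Pads are 22 mm wide; open, the fingers measure 114 mm over their backs; the gripper's body (76 mm by 85 mm) begins 54 mm behind the grasp point. The pads swing forward as they close: fully open they stand 13 mm farther back than shut.
Start: joints at [1.59, 0.385, 0.008, 0, -1.194, -0.259], TCP at [148.411, 607.102, 231.312] pointing down, gripper open.
Joint ranges: [-3.14, 3.14], [-1.21, 2.06], [-1.07, 1.41], [-3.16, 2.05], [-2.99, -0.16], [-3.1, 3.1]. Speed limits (rad/s): [2.79, 2.79, 3.14, 3.14, 3.14, 3.14].

## Interface

Orientations are given as a unit quaternion [x, y, z, w].
In Python, from bench import * gives the robot as it stands.
- The arm moves only by the tool drive_tool, never from a script. Its argument "plan" is a list that holds one entry, the list of rows, each a list of 5 numbers: the closure, from -1 (fully open) to 1 (shut), then the shift along the world's x, y, z in mm, then the turn about the world's z in degrees. A call has 1 to 20 rows; each row shifts and turns the commanded pose from where the row before left it; what a row does not reach is not made up. A row lasts 1/12 s, in which the tool goes at most 41.7 mm and 7.16 degrees, less where a joint would pass 70% of its speed; a pose out of reach is approached as far as the arm can. A call is refused whole if a number of a shift passes 41.7 or a number of a turn 7.16, either way. A call with a gripper value outside its range is refused whole. The fingers move at their own pace and stop on an object; the grip force is fixed at half the most. Time passes only in rows, so rows that do not move let the fingers close. It gives the time, the measured TCP pose, the force, the opening and the grip force at its end, in the units of the state.
- read_state(): the state, without advancing time (a new reading comes with each control period).
- get_image(name): name is "scene" or "top" or "wrist"; returns (picture, depth): 384x512x3 uint8, red, green, blue; 384x512 float32, mm along the optical axis (not along the pixel's ray), 0 where there is no reading.
- camera_model(name): a dict with "fx", "fy", "cx", "cy" (pixels), "R" (3x3) and "t" (3): a world point X has camera coordinates R X + t; the wrist camera has in their place "mount" (4x4, takes a point from camera to tool coordinates, whose origin is the TCP and whose axes are the flange's). Camera axes: x right, y down, z forward; pixel columns grow to the right and rows downward; lengths in mm; the calibration is good to about 2 mm. A picture is of the moment at which its call begins: read the wrist's pose just before it. camera_model takes no time and is no camera call.
- job_done(): hands the job in; it is judged then, once.
The state is a dict: "clock": time; "joints": joint angles; "joint_vel": joint speeds; "joint_efforts": joint torques, N m; "position": TCP position; "ee_rot": TCP orientation; "contact_force": force on the tool from outside, world axes, zero at the start; "wrist_torque": the same for the moment, N m; "gripper_width": finger opening in mm; "grasp_force": force on a finger pad.
Only numpy, scipy, OpenCV 4.12 (cv2) and the standard library are available. Lean on these libraries where they do the work, as an engineer would, in place of code of your own. Each camera call takes 0.05 s, during which the arm holds its last target. There are 200 camera calls.

## Task

Take the cork rod-handle parts off the turntable and set them out on the glue boards: stand the tall grip upright in the middle of the round board, stand the stepped butt on its wide foot in the middle of the square board, and lay the ring flat in the middle of the paddle board's square blade. Lift the two cork half-bars together in one grasp and set them down as a pair, still side by side, in the middle of the long board and running along it. Leave the glass jar standing where it is.

Things in the scene. Friction and masses are not known exactly. Their poses are not given: they have to be found in the camera images.
- grip: tall cork rod-grip section, a round column standing upright: 28 mm diameter, straight up to 55 mm, then tapering to 23 mm diameter at its top, 70 mm high. Origin at the centre of its underside, z up along its axis. Starts on the turntable, a teak disc 330 mm across whose flat top is 30 mm above the work surface.
- butt: stepped cork fighting butt: a round foot 38 mm in diameter and 16 mm high, with a narrower round stem 24 mm in diameter on it, up to a total height of 40 mm; stands with the foot down. Origin at the centre of its underside, z up along its axis. Starts on the turntable, a teak disc 330 mm across whose flat top is 30 mm above the work surface.
- ring: flat cork ring, 36 mm outer diameter, 10 mm hole, 14 mm thick, lying flat. Origin at the centre of its underside, z up. Starts on the turntable, a teak disc 330 mm across whose flat top is 30 mm above the work surface.
- half_a: one of two equal cork half-bars, 85 mm long (its x axis), 20 mm wide (y), 20 mm high (z, up), lying parallel to and about 1 mm from the other, so that the pair is 41 mm wide and is gripped across both. Origin at the centre of its underside. Starts on the turntable, a teak disc 330 mm across whose flat top is 30 mm above the work surface.
- half_b: the other cork half-bar, like half_a and lying beside it on its +y side, 21 mm from centre to centre: 85 mm long (x), 20 mm wide (y), 20 mm high (z, up). Origin at the centre of its underside. Starts on the turntable, a teak disc 330 mm across whose flat top is 30 mm above the work surface.
- board_round: target for the grip: round glue board, 86 mm in diameter. Plain plywood, 8 mm thick, fixed flat on the work surface; origin at the centre of its underside, so its top is 8 mm above the origin; z up. The four boards lie apart on the robot's left, in any arrangement.
- board_square: target for the butt: square glue board, 78 x 78 mm. Plain plywood, 8 mm thick, fixed flat on the work surface; origin at the centre of its underside, so its top is 8 mm above the origin; z up. The four boards lie apart on the robot's left, in any arrangement.
- board_paddle: target for the ring: paddle-shaped glue board, a square blade 64 x 64 mm with a tongue 22 mm wide that sticks out 38 mm on its +x side, a black dot near its end. Plain plywood, 8 mm thick, fixed on the work surface; origin at the centre of the underside of the square blade (not of the whole), top 8 mm above it; z up.
- board_long: target for the two half-bars: oblong glue board, 120 mm long (its x axis) and 60 mm wide (y). Plain plywood, 8 mm thick, fixed flat on the work surface; origin at the centre of its underside, so its top is 8 mm above the origin; z up. The four boards lie apart on the robot's left, in any arrangement.
- jar: not to be moved: smoky grey glass jar, dark lid, 46 mm across, 65 mm high. Origin: centre of its underside. Jar, grip, butt, ring, a small brass nut and the pair of bars stand in any order in a circle of 100 mm radius on the turntable, about 100 mm apart; in its middle a steel pin 14 mm thick stands up 10 mm. The turntable turns only stiffly. A thread spool 18 mm high stands amid the boards.
Not all that is in view belongs to the job. Leave any orange or yellow look-alike of the half_a alone.

How it is judged (in metres and radians):
On the way:
1. the two half-bars are lifted clear of the turntable together, side by side (height (world z) of each of half_a, half_b above 0.05 m and distance between half_a and half_b below 0.03 m), for 0.2 s.
At the end, for the whole second after the job is handed in: Grip, butt and ring upright on the round, square and paddle boards, within 12 mm of centre; half-bars flat side by side (under 28 mm apart) on the long board, along it within 0.2 rad, within 15 mm lengthwise and 23 mm crosswise of its centre; jar upright; all released, at rest (horizontal distance between grip and board_round below 0.012 m and z of grip in the frame of board_round between 0.004 and 0.012 m and angle between each of grip, butt, ring, half_a, half_b's own z axis and vertical below 0.12 rad and linear speed of each of grip, butt, ring, half_a, half_b below 0.02 m/s and horizontal distance between butt and board_square below 0.012 m and z of butt in the frame of board_square between 0.004 and 0.012 m and horizontal distance between ring and board_paddle below 0.012 m and z of ring in the frame of board_paddle between 0.004 and 0.012 m and x of half_a in the frame of board_long between -0.015 and 0.015 m and y of half_a in the frame of board_long between -0.023 and 0.023 m and z of half_a in the frame of board_long between 0.004 and 0.012 m and angle between the x axis of each of half_a, half_b and the x axis of board_long, either way round below 0.2 rad and x of half_b in the frame of board_long between -0.015 and 0.015 m and y of half_b in the frame of board_long between -0.023 and 0.023 m and z of half_b in the frame of board_long between 0.004 and 0.012 m and distance between half_a and half_b below 0.028 m and angle between jar's own z axis and vertical below 0.15 rad); the robot touches nothing.
It fails at once if the glass jar is shifted more than 30 mm or tipped (distance of jar from where it was at the start of the episode above 0.03 m or angle between jar's own z axis and vertical above 0.35 rad).
It also fails if it takes over 128 s, if anything falls off the work surface, if the arm or the gripper's body presses on something with over 40 N, if the wrist force passes 120 N, or if a joint passes its speed limit or range.

## Working session

There is one attempt and no reset: what is moved stays moved. The work goes in short steps, Python scripts to look and compute and a tool call to move; the robot and the scene stay as the last step left them, time stands still between calls to the robot, and variables do not carry over. Pictures are saved under pics/ and viewed, at most 14 in all, crops included, and the job is handed in when it is done.

Besides the shell and the picture viewer there is one more tool, called after ">>>" by a JSON object that holds its "api" and its "payload". drive_tool: Moves the arm, as the interface text tells. Its arguments: {"type":"object","properties":{"plan":{"type":"array"}},"required":["plan"]}

```bash
mkdir -p pics
python3 - <<'E'
from bench import *
import cv2,numpy as np
s=read_state();print({k:np.round(v,3).tolist() for k,v in s.items()})
for n in("scene","top"):
    p,d=get_image(n);cv2.imwrite(f"pics/{n}0.png",p[:,:,::-1]);np.save(f"pics/{n}0.npy",d)
    m=camera_model(n);print(n,m);print((d>0).mean())
print(camera_model("wrist"))
E
```

```text
{'clock': 0.0, 'joints': [1.59, 0.386, 0.007, -0.001, -1.194, -0.259], 'joint_vel': [-0.003, -0.001, 0.001, 0.0, 0.001, -0.001], 'joint_efforts': [0.0, -39.228, 18.84, 4.186, -0.005, 0.0], 'position': [148.273, 606.559, 230.205], 'ee_rot': [0.993, -0.12, -0.0, 0.001], 'contact_force': [-1.212, 1.218, -0.766], 'wrist_torque': [0.024, -0.004, -0.058], 'grasp_force': 0.0, 'gripper_width': 85.377}
scene {'fx': 396.0466367589645, 'fy': 396.0466367589645, 'cx': 249.56121279824745, 'cy': 192.33850310753778, 'R': array([[ 3.52115227e-01,  9.35956306e-01,  8.11899829e-04],
       [ 6.46854541e-01, -2.42725398e-01, -7.22954759e-01],
       [-6.76456997e-01,  2.55088561e-01, -6.90894896e-01]]), 't': array([-113.40962142, -258.65085845, 1395.7418478 ])}
0.994659423828125
top {'fx': 373.52675684357445, 'fy': 373.52675684357445, 'cx': 254.8884771274489, 'cy': 190.89631363396802, 'R': array([[-2.80131801e-02, -9.99607456e-01,  4.42950997e-04],
       [-9.84427985e-01,  2.75108515e-02, -1.73622277e-01],
       [ 1.73541937e-01, -5.29976548e-03, -9.84812220e-01]]), 't': array([ -19.45607487,  471.94397276, 1100.61498575])}
0.9959004720052084
{'fx': 323.93036837522584, 'fy': 323.93036837522584, 'cx': 259.6347706158319, 'cy': 192.83346544552396, 'mount': array([[ 3.68233817e-04, -9.45336221e-01, -3.26097063e-01,
         8.47988735e+01],
       [ 9.99999762e-01,  5.38142360e-04, -4.30827970e-04,
         8.17782769e-01],
       [ 5.82763928e-04, -3.26096826e-01,  9.45336194e-01,
        -1.43054826e+02],
       [ 0.00000000e+00,  0.00000000e+00,  0.00000000e+00,
         1.00000000e+00]])}
```

View pics/scene0.png

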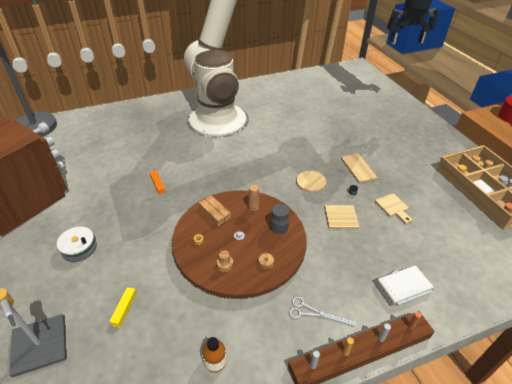

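View pics/top0.png

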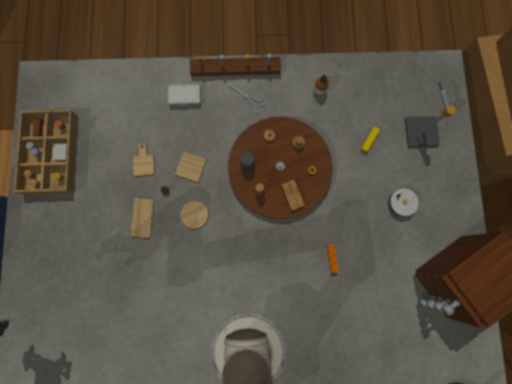

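```bash
cat > h.py <<'E'
from bench import *
import cv2,numpy as np
from scipy.spatial.transform import Rotation as Ro
def cam(name,state=None):
    """K,R(cam->world),C"""
    m=camera_model(name);K=(m["fx"],m["fy"],m["cx"],m["cy"])
    if name=="wrist":
        T=np.eye(4);T[:3,:3]=Ro.from_quat(state["ee_rot"]).as_matrix();T[:3,3]=state["position"]
        T=T@m["mount"];return K,T[:3,:3],T[:3,3]
    R=np.array(m["R"]);return K,R.T,-R.T@np.array(m["t"])
def rays(c,uv):
    (fx,fy,cx,cy),R,C=c;uv=np.atleast_2d(uv).astype(float)
    return np.c_[(uv[:,0]-cx)/fx,(uv[:,1]-cy)/fy,np.ones(len(uv))]@R.T
def onplane(c,uv,z):
    d=rays(c,uv);return c[2]+d*((z-c[2][2])/d[:,2])[:,None]
def cloud(c,depth):
    v,u=np.mgrid[:depth.shape[0],:depth.shape[1]]
    return (c[2]+rays(c,np.c_[u.ravel(),v.ravel()])*depth.reshape(-1,1)).reshape(*depth.shape,3)
def snap(name,tag):
    s=read_state();p,d=get_image(name);cv2.imwrite(f"pics/{tag}.png",p[:,:,::-1])
    np.savez(f"pics/{tag}.npz",p=p,d=d,pos=s["position"],rot=s["ee_rot"]);return s,p,d
E
python3 - <<'E'
from h import *
p=cv2.imread("pics/top0.png")[:,:,::-1];d=np.load("pics/top0.npy");c=cam("top")
P=cloud(c,d);z=P[...,2]
print("floor",np.median(z[250:300,100:200]),"tt",np.median(z[185:195,250:265]))
def comps(mask,lo):
    n,l,st,ce=cv2.connectedComponentsWithStats(mask.astype(np.uint8))
    for i in range(1,n):
        if st[i,4]>=lo:
            q=P[l==i];print(ce[i].round(1),st[i,4],"xyz med",np.median(q,0).round(0),"zmax",q[:,2].max().round(0))
tt=np.zeros(z.shape,np.uint8);cv2.circle(tt,(280,168),50,1,-1)
print("table objs");comps((z>37)&(tt>0),4)
hsv=cv2.cvtColor(np.ascontiguousarray(p),cv2.COLOR_RGB2HSV)
b=np.zeros(z.shape,bool);b[135:245,125:215]=1
print("boards");comps(b&(hsv[...,1]>70)&(hsv[...,2]>90),50)
print("spool");comps(b&(z>13),3)
E
```

```text
floor -0.02889168120270824 tt 46.201775865135915
table objs
[268.9 134.7] 95 xyz med [648. -82.  44.] zmax 1166.0
[297.9 141.7] 121 xyz med [ 619. -169.   49.] zmax 1166.0
[246.6 160.2] 227 xyz med [555. -11.  94.] zmax 1166.0
[279.5 164.7] 14 xyz med [ 551. -111.   40.] zmax 44.0
[311.3 169.3] 32 xyz med [ 534. -209.   42.] zmax 47.0
[292.  194.3] 392 xyz med [ 456. -145.   49.] zmax 1166.0
[258.9 188.5] 90 xyz med [469. -45.  97.] zmax 104.0
boards
[142.9 162.4] 507 xyz med [577. 322.   8.] zmax 1166.0
[190.3 166.6] 628 xyz med [561. 171.   8.] zmax 1166.0
[141.7 217.4] 782 xyz med [404. 321.   8.] zmax 1166.0
[194.  214.6] 626 xyz med [407. 159.   8.] zmax 1166.0
spool
[136. 168.] 3 xyz med [560. 341.  13.] zmax 1166.0
[163.7 188.9] 45 xyz med [490. 251.  17.] zmax 22.0
```

>>> {"api": "drive_tool", "payload": {"plan": [[[-1,28,-26,5,0],[-1,28,-26,5,0],[-1,28,-26,5,0],[-1,28,-26,5,0],[-1,28,-26,5,0],[-1,28,-26,5,0],[-1,28,-26,5,0],[-1,28,-26,5,0],[-1,28,-26,5,0],[-1,28,-26,5,0],[-1,28,-26,5,0],[-1,28,-26,5,0],[-1,28,-26,5,0],[-1,28,-26,5,0],[-1,0,0,0,0],[-1,0,0,0,0],[-1,0,0,0,0]]]}}

```text
clock: 1.52
position: [540.1, 242.9, 300.5]
ee_rot: [0.993, -0.12, -0.001, 0.0]
contact_force: [-0.5, 1.3, -0.5]
gripper_width: 85.3
grasp_force: 0.0
```

Run:
```python
from h import *
s,p,d=snap("wrist","w1");print(s["position"],s["ee_rot"],s["clock"])
c=cam("wrist",s)
P=cloud(c,d);print(np.median(P[...,2]))
```

```text
[540.08401372 242.87697817 300.54190066] [ 9.92776221e-01 -1.19978284e-01 -6.94971967e-04  3.20596139e-04] 1.5167
0.7886396045506672
```

View pics/w1.png

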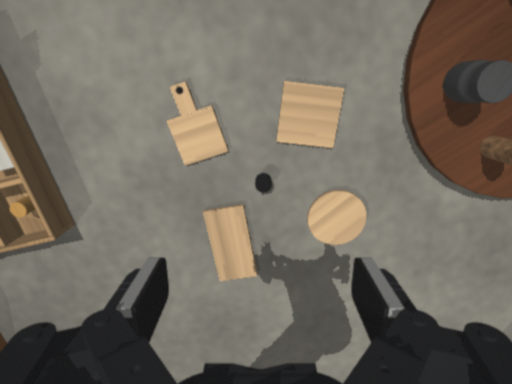

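```bash
cat > boards.py <<'E'
from h import *
def boards(tag):
    f=np.load(f"pics/{tag}.npz");s=dict(position=f["pos"],ee_rot=f["rot"]);c=cam("wrist",s);p=f["p"]
    hsv=cv2.cvtColor(p,cv2.COLOR_RGB2HSV)
    m=((hsv[...,1]>60)&(hsv[...,2]>105)&(hsv[...,0]<30)).astype(np.uint8)
    m[:,:150]=0;m[:,390:]=0
    m=cv2.morphologyEx(m,cv2.MORPH_OPEN,np.ones((3,3)))
    for k in cv2.findContours(m,cv2.RETR_EXTERNAL,cv2.CHAIN_APPROX_NONE)[0]:
        if cv2.contourArea(k)<1000: continue
        q=onplane(c,k[:,0],8)[:,:2].astype(np.float32)
        fill=lambda:0
        (x,y),(w,h),a=cv2.minAreaRect(q);cc,r=cv2.minEnclosingCircle(q)
        M=cv2.moments(q.reshape(-1,1,2));print("rect",np.round([x,y,w,h,a],1),"circ",np.round(cc,1),round(r,1),"cent",np.round([M["m10"]/M["m00"],M["m01"]/M["m00"]],1),"area",round(M["m00"]))
boards("w1")
E
python3 boards.py
```

```text
rect [407.2 319.7  61.  122.5  85.7] circ [407.2 319. ] 66.7 cent [407.5 319.7] area 7149
rect [411.7 157.9  86.5  85.8  76.2] circ [411.8 158.4] 44.1 cent [411.7 157.9] area 5818
rect [593.  320.8 103.2  65.2   4.5] circ [589.4 320.3] 55.8 cent [582.8 320. ] area 4919
rect [565.2 169.2  78.8  79.1  69.9] circ [565.5 169.3] 54.0 cent [565.3 169.2] area 6017
```

>>> {"api": "drive_tool", "payload": {"plan": [[[-1,6,-37,0,0],[-1,6,-37,0,0],[-1,6,-37,0,0],[-1,6,-37,0,0],[-1,6,-37,0,0],[-1,6,-37,0,0],[-1,6,-37,0,0],[-1,6,-37,0,0],[-1,6,-37,0,0],[-1,6,-37,0,0],[-1,0,0,0,0],[-1,0,0,0,0],[-1,0,0,0,0]]]}}

```text
clock: 2.65
position: [600.2, -125.7, 301.1]
ee_rot: [0.993, -0.119, -0.0, -0.0]
contact_force: [-0.1, 0.2, 0.6]
gripper_width: 85.6
grasp_force: 0.0
```

Run:
```python
from h import *
s,p,d=snap("wrist","w2");print(s["position"],s["ee_rot"],s["clock"],s["joints"])
```

```text
[ 600.21617777 -125.67940446  301.08105816] [ 9.92898903e-01 -1.18960785e-01 -2.76615791e-04 -1.56211065e-04] 2.65 [ 5.70176444e-02  3.27399653e-01  9.62138148e-02 -4.15600745e-04
 -1.34010038e+00  1.27538746e+00]
```

View pics/w2.png

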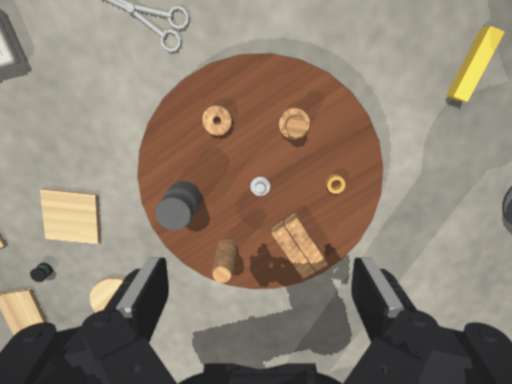

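```bash
cat > obj.py <<'E'
from h import *
import sys
def objs(tag,show=1):
    f=np.load(f"pics/{tag}.npz");c=cam("wrist",dict(position=f["pos"],ee_rot=f["rot"]));P=cloud(c,f["d"])
    hsv=cv2.cvtColor(f["p"],cv2.COLOR_RGB2HSV)
    z=P[...,2];m=((z>37)&(z<130)&(f["d"]>200)).astype(np.uint8);m[310:]=0
    near=np.hypot(P[...,0]-551,P[...,1]+111)<160;m&=near.astype(np.uint8)
    n,l,st,ce=cv2.connectedComponentsWithStats(m)
    for i in range(1,n):
        if st[i,4]<40: continue
        zi=z[l==i];zt=np.percentile(zi,95);k=(l==i)&(z>zt-4)
        cs=cv2.findContours(k.astype(np.uint8),cv2.RETR_EXTERNAL,cv2.CHAIN_APPROX_NONE)[0];k=max(cs,key=cv2.contourArea)
        q=onplane(c,k[:,0],zt)[:,:2].astype(np.float32)
        print(ce[i].round(),st[i,4],"ztop",zt.round(1),"circ",np.round(cv2.minEnclosingCircle(q)[0],1),round(cv2.minEnclosingCircle(q)[1],1),"rect",[np.round(a,1) for a in cv2.minAreaRect(q)])
objs(sys.argv[1])
E
python3 obj.py w2
```

```text
[217. 119.] 647 ztop 45.5 circ [651.9 -85.2] 17.7 rect [array([651.7, -84.9]), array([34.8, 34.7]), np.float64(50.1)]
[294. 123.] 773 ztop 71.1 circ [ 625.7 -174.9] 11.7 rect [array([ 625.6, -175. ]), array([22.8, 22. ]), np.float64(32.3)]
[335. 184.] 197 ztop 44.1 circ [ 536.9 -211.7] 11.8 rect [array([ 536.8, -211.9]), array([22. , 22.2]), np.float64(80.2)]
[178. 205.] 1587 ztop 96.2 circ [565.3 -14.6] 21.2 rect [array([565.1, -13.8]), array([40.7, 40.2]), np.float64(76.4)]
[260. 187.] 81 ztop 41.1 circ [ 555.  -115.6] 7.0 rect [array([ 555.1, -115.1]), array([12.5, 12.3]), np.float64(30.1)]
[299. 246.] 1806 ztop 51.3 circ [ 460.1 -149.7] 46.4 rect [array([ 460.1, -148.4]), array([85.9, 41. ]), np.float64(19.1)]
[224. 261.] 774 ztop 100.8 circ [477.1 -48.6] 12.5 rect [array([477.1, -48.3]), array([23.3, 22.7]), np.float64(76.4)]
```

>>> {"api": "drive_tool", "payload": {"plan": [[[-1,-28,-4.6,-28,6.56],[-1,-28,-4.6,-28,6.56],[-1,-28,-4.6,-28,6.56],[-1,-28,-4.6,-28,6.56],[-1,-28,-4.6,-28,6.56],[-1,0,0,0,0],[-1,0,0,0,0],[-1,0,0,0,0]]]}}

```text
clock: 3.37
position: [461.8, -148.9, 162.5]
ee_rot: [0.986, 0.167, 0.001, 0.001]
contact_force: [0.7, -0.4, 0.0]
gripper_width: 85.5
grasp_force: 0.0
```

```bash
python3 - <<'E'
from h import *
s,p,d=snap("wrist","w3");print(s["position"],Ro.from_quat(s["ee_rot"]).as_matrix()[:2,0])
E
python3 obj.py w3
```

```text
[ 461.80264555 -148.90934464  162.48833157] [0.94444744 0.32865341]
[134.  17.] 1213 ztop 73.2 circ [552.7 -24.5] 13.5 rect [array([551.3, -26.1]), array([ 7.4, 26.9]), np.float64(46.7)]
[366.   8.] 811 ztop 61.5 circ [ 614.9 -177. ] 7.3 rect [array([ 613.8, -177.3]), array([ 2.3, 14.6]), np.float64(19.2)]
[256.  63.] 269 ztop 41.4 circ [ 553.4 -114.9] 6.8 rect [array([ 553.3, -114.9]), array([12.7, 12.9]), np.float64(19.2)]
[362. 128.] 526 ztop 44.2 circ [ 535.5 -211. ] 12.0 rect [array([ 535.4, -211.1]), array([22.1, 23.6]), np.float64(19.2)]
[130. 138.] 2326 ztop 101.1 circ [475.7 -48.8] 12.3 rect [array([476.1, -48.6]), array([23. , 24.3]), np.float64(19.2)]
[269. 187.] 2390 ztop 51.3 circ [ 463.  -157.9] 42.9 rect [array([ 462.9, -157.8]), array([83.8, 19.7]), np.float64(19.1)]
[243. 188.] 2375 ztop 51.3 circ [ 455.2 -138.2] 42.9 rect [array([ 455.1, -138. ]), array([84. , 19.6]), np.float64(18.9)]
```

>>> {"api": "drive_tool", "payload": {"plan": [[[-1,-2,1,-30,0],[-1,0,0,-30,0],[-1,0,0,-30,0],[-1,0,0,-20,0],[-1,0,0,-10,0],[-1,0,0,-9,0],[-1,0,0,0,0],[-1,0,0,0,0],[-1,0,0,0,0]]]}}

```text
clock: 4.17
position: [460.0, -148.7, 33.4]
ee_rot: [0.986, 0.166, 0.001, 0.0]
contact_force: [0.5, -0.3, 0.4]
gripper_width: 85.4
grasp_force: 0.0
```

>>> {"api": "drive_tool", "payload": {"plan": [[[1,0,0,0,0],[1,0,0,0,0],[1,0,0,0,0],[1,0,0,0,0],[1,0,0,0,0],[1,0,0,0,0],[1,0,0,0,0],[1,0,0,0,0],[1,0,0,0,0],[1,0,0,0,0],[1,0,0,0,0],[1,0,0,0,0]]]}}

```text
clock: 5.17
position: [459.0, -149.0, 33.1]
ee_rot: [0.986, 0.166, 0.001, 0.0]
contact_force: [-0.8, 0.6, 5.4]
gripper_width: 38.6
grasp_force: 61.4
```

>>> {"api": "drive_tool", "payload": {"plan": [[[1,0,0,5,0],[1,0,0,10,0],[1,0,0,20,0],[1,0,0,25,0],[1,0,0,25,0],[1,0,0,20,0],[1,0,0,10,0],[1,0,0,0,0],[1,0,0,0,0],[1,0,0,0,0],[1,0,0,0,0]]]}}

```text
clock: 6.08
position: [457.5, -148.8, 146.0]
ee_rot: [0.986, 0.165, -0.001, -0.0]
contact_force: [0.5, -0.9, -1.2]
gripper_width: 38.5
grasp_force: 60.4
```

```bash
python3 - <<'E'
from h import *
s,p,d=snap("wrist","w4")
E
python3 obj.py w4
```

```text
[130.  12.] 572 ztop 62.4 circ [549.1 -24.1] 14.7 rect [array([547.1, -25.5]), array([ 5.7, 29.3]), np.float64(33.8)]
[375.   3.] 245 ztop 47.3 circ [ 609.9 -178.9] 10.5 rect [array([ 608.2, -179.5]), array([ 3.5, 20.9]), np.float64(19.0)]
[257.  55.] 315 ztop 41.4 circ [ 553.2 -115. ] 6.8 rect [array([ 553.1, -115. ]), array([13.3, 12.9]), np.float64(66.7)]
[371. 124.] 617 ztop 44.3 circ [ 535.5 -211.3] 12.0 rect [array([ 535.5, -211.3]), array([23.2, 22.7]), np.float64(77.0)]
[140. 130.] 1100 ztop 88.1 circ [475.7 -52.5] 13.3 rect [array([475.7, -57.3]), array([26.6, 10. ]), np.float64(0.0)]
```

View pics/w4.png

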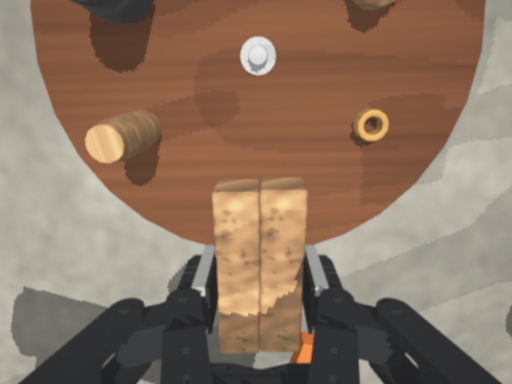

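>>> {"api": "drive_tool", "payload": {"plan": [[[1,-2,20,0,0],[1,-4,36,0,-2.1],[1,-4,38,0,-2.1],[1,-4,38,0,-2.1],[1,-4,38,0,-2.1],[1,-4,38,0,-2.1],[1,-4,38,0,-2.1],[1,-4,38,0,-2.1],[1,-4,38,0,-2.1],[1,-4,38,0,-2.1],[1,-4,38,0,-2.1],[1,-4,38,0,-2.1],[1,-4,25,0,-2.3],[1,-3,8,0,0],[1,0,0,0,0],[1,0,0,0,0],[1,0,0,0,0],[1,0,0,0,0]]]}}

```text
clock: 7.63
position: [405.5, 318.6, 147.2]
ee_rot: [0.998, -0.056, -0.0, 0.0]
contact_force: [-0.1, -0.0, 0.2]
gripper_width: 38.5
grasp_force: 60.5
```

```bash
python3 - <<'E'
from h import *
s,p,d=snap("wrist","w5");R=Ro.from_quat(s["ee_rot"]).as_matrix();print(s["position"],np.degrees(np.arctan2(R[1,0],R[0,0])))
E
python3 - <<'E'
from h import *
f=np.load("pics/w5.npz");c=cam("wrist",dict(position=f["pos"],ee_rot=f["rot"]));P=cloud(c,f["d"]);z=P[...,2]
m=((z>150)&(z<175)&(np.abs(P[...,0]-f["pos"][0])<60)&(np.abs(P[...,1]-f["pos"][1])<19))
print(P[m][:,0].min(),P[m][:,0].max(),np.median(z[m]))
E
```

```text
[405.51127684 318.59624115 147.17490882] -6.422133733650326
361.8913504529079 449.48287401016086 164.26762875025344
```

>>> {"api": "drive_tool", "payload": {"plan": [[[1,1.8,1,-15,2.1],[1,0,0,-30,0],[1,0,0,-30,0],[1,0,0,-30,0],[1,0,0,-16,0],[1,0,0,-8,0],[1,0,0,-3,0],[1,0,0,0,0],[1,0,0,0,0],[1,0,0,-1,0],[1,0,0,0,0],[1,0,0,0,0]]]}}

```text
clock: 8.68
position: [407.5, 321.5, 15.2]
ee_rot: [0.999, -0.037, 0.0, -0.001]
contact_force: [1.1, -0.8, -0.8]
gripper_width: 38.7
grasp_force: 60.5
```

>>> {"api": "drive_tool", "payload": {"plan": [[[1,0,0,-1,0],[1,0,0,-1,0],[1,0,0,-1,0],[1,0,0,0,0],[1,0,0,0,0]]]}}

```text
clock: 9.1
position: [407.2, 321.1, 11.2]
ee_rot: [0.999, -0.037, -0.0, 0.0]
contact_force: [-0.6, 0.1, -1.3]
gripper_width: 38.9
grasp_force: 60.5
```

>>> {"api": "drive_tool", "payload": {"plan": [[[1,0,0,-1,0],[1,0,0,0,0],[1,0,0,0,0]]]}}

```text
clock: 9.35
position: [407.2, 321.2, 11.2]
ee_rot: [0.999, -0.037, 0.0, 0.0]
contact_force: [-1.8, -1.1, 5.5]
gripper_width: 38.3
grasp_force: 61.4
```

>>> {"api": "drive_tool", "payload": {"plan": [[[0.1,0,0,0,0],[-0.2,0,0,0,0],[-0.5,0,0,0,0],[-1,0,0,0,0],[-1,0,0,0,0],[-1,0,0,0,0],[-1,0,0,0,0],[-1,0,0,0,0],[-1,0,0,0,0],[-1,0,0,10,0],[-1,0,0,20,0],[-1,0,0,35,0],[-1,0,0,40,0],[-1,0,0,40,0],[-1,0,0,25,0],[-1,0,0,0,0],[-1,0,0,0,0],[-1,0,0,0,0]]]}}

```text
clock: 10.85
position: [406.6, 320.5, 180.2]
ee_rot: [0.999, -0.037, -0.0, 0.0]
contact_force: [-0.3, -0.7, -0.5]
gripper_width: 85.5
grasp_force: 0.0
```

Run:
```python
from h import *
s,p,d=snap("wrist","w6");R=Ro.from_quat(s["ee_rot"]).as_matrix();print(s["position"],np.degrees(np.arctan2(R[1,0],R[0,0])))
f=np.load("pics/w6.npz");c=cam("wrist",s);P=cloud(c,f["d"]);z=P[...,2]
m=((z>23)&(z<35)&(np.hypot(P[...,0]-407,P[...,1]-320)<65)).astype(np.uint8)
for k in cv2.findContours(m,cv2.RETR_EXTERNAL,cv2.CHAIN_APPROX_NONE)[0]:
    if len(k)>30: print(cv2.minAreaRect(onplane(c,k[:,0],28)[:,:2].astype(np.float32)))
```

```text
[406.62597643 320.54492637 180.15146611] -4.260156743227662
((407.71600341796875, 320.53277587890625), (39.84086990356445, 85.1888656616211), 85.80365753173828)
```

View pics/w6.png

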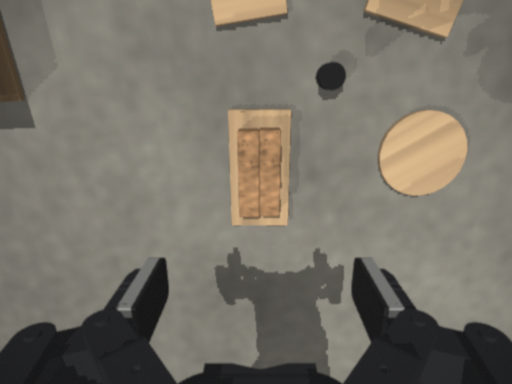

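>>> {"api": "drive_tool", "payload": {"plan": [[[-1,3,-20,0,2.4],[-1,7,-37,0,2.4],[-1,7,-37,0,2.4],[-1,7,-37,0,2.4],[-1,7,-37,0,2.4],[-1,7,-37,0,2.4],[-1,7,-37,0,2.4],[-1,7,-37,0,2.4],[-1,7,-37,0,2.4],[-1,7,-37,0,2.4],[-1,4,-16,0,0],[-1,0,0,0,0],[-1,0,0,0,0],[-1,0,0,0,0]]]}}

```text
clock: 12.07
position: [476.6, -47.7, 179.3]
ee_rot: [0.985, 0.172, -0.001, -0.0]
contact_force: [-0.6, 0.8, -0.1]
gripper_width: 85.4
grasp_force: 0.0
```

```bash
python3 - <<'E'
from h import *
s,p,d=snap("wrist","w7");R=Ro.from_quat(s["ee_rot"]).as_matrix();print(s["position"],np.degrees(np.arctan2(R[1,0],R[0,0])))
E
python3 obj.py w7
```

```text
[476.56906643 -47.70412816 179.27085244] 19.753774578976888
[380.   5.] 398 ztop 45.5 circ [640.9 -86.9] 14.2 rect [array([637.5, -88.2]), array([ 7.3, 28.5]), np.float64(19.8)]
[253.  64.] 3357 ztop 96.5 circ [563.7 -12.9] 20.5 rect [array([563.8, -13. ]), array([40.2, 40.4]), np.float64(60.9)]
[475.  63.] 2531 ztop 71.1 circ [ 624.5 -173. ] 12.8 rect [array([ 624.5, -173. ]), array([22.7, 25.5]), np.float64(19.8)]
[362. 123.] 207 ztop 41.4 circ [ 553.7 -113.6] 7.0 rect [array([ 553.6, -113.7]), array([13.3, 13. ]), np.float64(44.0)]
[257. 192.] 1514 ztop 101.0 circ [476.1 -46.7] 12.0 rect [array([476.1, -47.2]), array([23.5, 22.6]), np.float64(18.8)]
[451. 179.] 475 ztop 44.1 circ [ 535.6 -210.1] 12.7 rect [array([ 536. , -209.9]), array([22.4, 24.7]), np.float64(19.8)]
```

>>> {"api": "drive_tool", "payload": {"plan": [[[-1,0,0.5,-20,0],[-1,0,0,-35,0],[-1,0,0,-35,0],[-1,0,0,-25,0],[-1,0,0,-12,0],[-1,0,0,-6,0],[-1,0,0,0,0],[1,0,0,0,0],[1,0,0,0,0],[1,0,0,0,0],[1,0,0,0,0],[1,0,0,0,0],[1,0,0,0,0],[1,0,0,0,0],[1,0,0,0,0],[1,0,0,0,0],[1,0,0,0,0],[1,0,0,0,0],[1,0,0,0,0]]]}}

```text
clock: 13.7
position: [477.7, -47.3, 48.3]
ee_rot: [0.985, 0.172, 0.001, 0.0]
contact_force: [-1.3, 1.5, 6.7]
gripper_width: 26.5
grasp_force: 58.7
```

>>> {"api": "drive_tool", "payload": {"plan": [[[1,0,0,8,0],[1,0,0,20,0],[1,0,0,25,0],[1,0,0,20,0],[1,-3,8,5,0],[1,-9,27,0,0],[1,-11,35,0,0],[1,-11,35,0,0],[1,-11,35,0,0],[1,-11,35,0,0],[1,-8,24,0,0],[1,-2,7,0,0],[1,0,0,0,0],[1,0,0,0,0],[1,0,0,0,0]]]}}

```text
clock: 14.95
position: [411.0, 157.7, 125.0]
ee_rot: [0.985, 0.171, -0.0, 0.0]
contact_force: [-0.6, 0.4, -0.2]
gripper_width: 27.1
grasp_force: 59.1
```

Run:
```python
from h import *
s,p,d=snap("wrist","w8");R=Ro.from_quat(s["ee_rot"]).as_matrix();print(s["position"],np.degrees(np.arctan2(R[1,0],R[0,0])))
```

```text
[410.9899212  157.65811764 124.98126743] 19.695550375410125
```

View pics/w8.png

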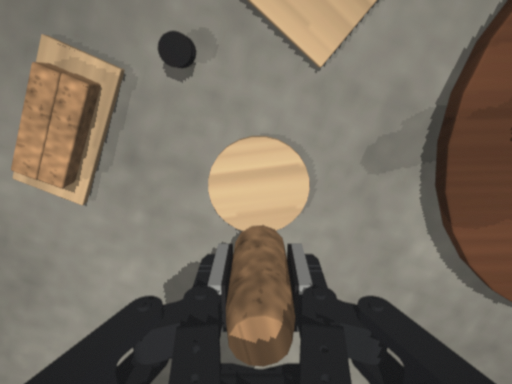

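>>> {"api": "drive_tool", "payload": {"plan": [[[1,0.7,0.3,-15,0],[1,0,0,-30,0],[1,0,0,-30,0],[1,0,0,-14,0],[1,0,0,-6,0],[1,0,0,-1,0],[1,0,0,0,0],[1,0,0,0,0],[1,0,0,0,0]]]}}

```text
clock: 15.75
position: [412.7, 159.4, 30.4]
ee_rot: [0.985, 0.171, 0.001, -0.001]
contact_force: [-0.1, -0.5, -1.0]
gripper_width: 26.7
grasp_force: 59.1
```

>>> {"api": "drive_tool", "payload": {"plan": [[[1,0,0,-1,0],[1,0,0,-1,0],[1,0,0,-1,0],[1,0,0,0,0],[1,0,0,0,0]]]}}

```text
clock: 16.17
position: [411.9, 158.9, 26.3]
ee_rot: [0.985, 0.172, 0.0, -0.0]
contact_force: [-0.5, -0.8, -0.3]
gripper_width: 26.5
grasp_force: 59.1
```

>>> {"api": "drive_tool", "payload": {"plan": [[[1,0,0,-1,0],[1,0,0,0,0],[1,0,0,0,0]]]}}

```text
clock: 16.42
position: [411.9, 159.0, 26.3]
ee_rot: [0.985, 0.172, 0.0, 0.0]
contact_force: [-2.9, -0.7, 10.0]
gripper_width: 26.5
grasp_force: 60.2
```

>>> {"api": "drive_tool", "payload": {"plan": [[[0.3,0,0,0,0],[0,0,0,0,0],[-0.3,0,0,0,0],[-1,0,0,0,0],[-1,0,0,0,0],[-1,0,0,0,0],[-1,0,0,0,0],[-1,0,0,0,0],[-1,0,0,0,0],[-1,0,0,10,0],[-1,0,0,25,0],[-1,0,0,40,0],[-1,0,0,40,0],[-1,0,0,25,0],[-1,0,0,15,0],[-1,0,0,0,0],[-1,0,0,0,0]]]}}

```text
clock: 17.83
position: [411.9, 159.0, 180.8]
ee_rot: [0.985, 0.171, 0.001, -0.001]
contact_force: [0.2, -0.1, 0.4]
gripper_width: 85.3
grasp_force: 0.0
```

Run:
```python
from h import *
s,p,d=snap("wrist","w9");print(s["position"])
c=cam("wrist",s);P=cloud(c,d);z=P[...,2]
m=((z>20)&(z<110)&(np.hypot(P[...,0]-412,P[...,1]-158)<40)).astype(np.uint8)
zt=np.percentile(z[m>0],95);k=max(cv2.findContours((m>0).astype(np.uint8)*(z>zt-3),cv2.RETR_EXTERNAL,cv2.CHAIN_APPROX_NONE)[0],key=len)
print(zt,cv2.minEnclosingCircle(onplane(c,k[:,0],zt)[:,:2].astype(np.float32)))
```

```text
[411.89194494 159.04039637 180.83163377]
79.04922569769123 ((410.6784973144531, 157.85040283203125), 11.637160301208496)
```

>>> {"api": "drive_tool", "payload": {"plan": [[[-1,12,-19,0,0],[-1,21,-33,0,0],[-1,21,-33,0,0],[-1,21,-33,0,0],[-1,21,-33,0,0],[-1,21,-33,0,0],[-1,21,-33,0,0],[-1,21,-33,0,0],[-1,21,-33,0,0],[-1,21,-33,0,0],[-1,12,-17,0,0],[-1,0,0,0,0],[-1,0,0,0,0],[-1,0,0,0,0]]]}}

```text
clock: 19.05
position: [623.8, -173.7, 178.3]
ee_rot: [0.985, 0.171, -0.002, -0.001]
contact_force: [0.8, 0.1, -0.7]
gripper_width: 85.4
grasp_force: 0.0
```

```bash
python3 - <<'E'
from h import *
s,p,d=snap("wrist","w10");print(s["position"],s["joints"])
E
python3 obj.py w10
```

```text
[ 623.79285761 -173.67726183  178.2697894 ] [-2.24075385e-02  4.62724095e-01 -4.68113475e-03 -5.36290982e-04
 -1.10727399e+00  1.93814834e+00]
[171. 115.] 1387 ztop 45.5 circ [651.9 -85.2] 17.8 rect [array([651.9, -85.5]), array([35.2, 34.1]), np.float64(13.4)]
[ 49. 191.] 4638 ztop 96.1 circ [566.3 -14. ] 21.8 rect [array([565.7, -14.6]), array([40.5, 42.6]), np.float64(37.6)]
[261. 179.] 1441 ztop 71.0 circ [ 625.9 -174.9] 12.1 rect [array([ 626. , -174.6]), array([23.7, 22.8]), np.float64(28.4)]
[176. 225.] 157 ztop 41.1 circ [ 555.7 -114.9] 7.5 rect [array([ 555.3, -115.2]), array([13.5, 12.7]), np.float64(19.8)]
[265. 271.] 352 ztop 44.1 circ [ 537.1 -211.3] 12.4 rect [array([ 537.2, -211.7]), array([24. , 22.8]), np.float64(19.8)]
```

Shift +2,-1; descend 128.

>>> {"api": "drive_tool", "payload": {"plan": [[[-1,2,-1,-20,0],[-1,0,0,-35,0],[-1,0,0,-35,0],[-1,0,0,-22,0],[-1,0,0,-12,0],[-1,0,0,-5,0],[-1,0,0,0,0],[-1,0,0,0,0],[1,0,0,0,0],[1,0,0,0,0],[1,0,0,0,0],[1,0,0,0,0],[1,0,0,0,0],[1,0,0,0,0],[1,0,0,0,0],[1,0,0,0,0],[1,0,0,0,0],[1,0,0,0,0],[1,0,0,0,0],[1,0,0,0,0]]]}}

```text
clock: 20.77
position: [627.4, -175.2, 52.0]
ee_rot: [0.985, 0.172, 0.001, 0.0]
contact_force: [0.0, -0.2, 5.6]
gripper_width: 22.1
grasp_force: 59.0
```

>>> {"api": "drive_tool", "payload": {"plan": [[[1,0,0,8,0],[1,0,0,20,0],[1,0,0,30,0],[1,0,0,30,0],[1,-3,15,7,0],[1,-6,34,0,0],[1,-7,38,0,0],[1,-7,38,0,0],[1,-7,38,0,0],[1,-7,38,0,0],[1,-7,38,0,0],[1,-7,38,0,0],[1,-6,38,0,0],[1,-4,24,0,0],[1,-1,5,0,0],[1,0,0,0,0],[1,0,0,0,0],[1,0,0,0,0]]]}}

```text
clock: 22.27
position: [564.7, 167.7, 146.0]
ee_rot: [0.985, 0.171, -0.0, 0.0]
contact_force: [0.1, -0.2, 0.3]
gripper_width: 22.0
grasp_force: 58.8
```

Run:
```python
from h import *
s,p,d=snap("wrist","w11");print(s["position"])
```

```text
[564.72183304 167.70292207 145.98408366]
```

View pics/w11.png

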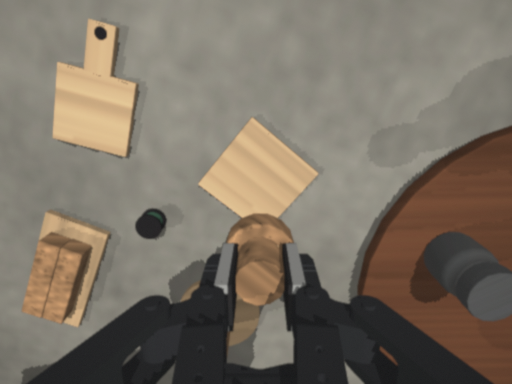

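>>> {"api": "drive_tool", "payload": {"plan": [[[1,0.5,1,-20,0],[1,0,0,-35,0],[1,0,0,-35,0],[1,0,0,-16,0],[1,0,0,-6,0],[1,0,0,-1,0],[1,0,0,0,0],[1,0,0,0,0],[1,0,0,-1,0],[1,0,0,-1,0],[1,0,0,0,0],[1,0,0,0,0]]]}}

```text
clock: 23.32
position: [565.6, 170.1, 31.8]
ee_rot: [0.985, 0.172, 0.0, -0.0]
contact_force: [-0.9, -0.2, -1.1]
gripper_width: 21.6
grasp_force: 58.8
```

>>> {"api": "drive_tool", "payload": {"plan": [[[1,0,0,-1,0],[1,0,0,-1,0],[1,0,0,0,0],[1,0,0,0,0]]]}}

```text
clock: 23.65
position: [565.6, 170.1, 30.0]
ee_rot: [0.985, 0.172, 0.0, 0.0]
contact_force: [-2.6, 0.4, 5.0]
gripper_width: 21.6
grasp_force: 59.5
```

>>> {"api": "drive_tool", "payload": {"plan": [[[0.3,0,0,0,0],[0,0,0,0,0],[-0.3,0,0,0,0],[-1,0,0,0,0],[-1,0,0,0,0],[-1,0,0,0,0],[-1,0,0,0,0],[-1,0,0,0,0],[-1,0,0,0,0],[-1,0,0,10,0],[-1,0,0,25,0],[-1,0,0,40,0],[-1,0,0,40,0],[-1,0,0,25,0],[-1,0,0,10,0],[-1,0,0,0,0],[-1,0,0,0,0]]]}}

```text
clock: 25.07
position: [564.9, 169.8, 179.2]
ee_rot: [0.985, 0.171, -0.0, -0.0]
contact_force: [-0.3, -0.3, -0.6]
gripper_width: 85.5
grasp_force: 0.0
```

Run:
```python
from h import *
s,p,d=snap("wrist","w12");print(s["position"])
c=cam("wrist",s);P=cloud(c,d);z=P[...,2]
m=((z>40)&(z<60)&(np.hypot(P[...,0]-565,P[...,1]-169)<40)).astype(np.uint8)
zt=np.percentile(z[m>0],95);k=max(cv2.findContours((m>0).astype(np.uint8)*(z>zt-3),cv2.RETR_EXTERNAL,cv2.CHAIN_APPROX_NONE)[0],key=len)
print(zt,cv2.minEnclosingCircle(onplane(c,k[:,0],zt)[:,:2].astype(np.float32)))
```

```text
[564.863773   169.78314763 179.24213127]
49.32127494318087 ((564.8624877929688, 169.05880737304688), 11.798796653747559)
```

>>> {"api": "drive_tool", "payload": {"plan": [[[-1,6,-18,0,0],[-1,12,-36,0,0],[-1,12,-36,0,0],[-1,12,-36,0,0],[-1,12,-36,0,0],[-1,12,-36,0,0],[-1,12,-36,0,0],[-1,8,-21,0,0],[-1,0,0,0,0],[-1,0,0,0,0],[-1,0,0,0,0]]]}}

```text
clock: 26.03
position: [650.4, -84.8, 177.2]
ee_rot: [0.985, 0.171, -0.002, -0.0]
contact_force: [0.5, -0.1, -0.2]
gripper_width: 85.2
grasp_force: 0.0
```

```bash
python3 - <<'E'
from h import *
s,p,d=snap("wrist","w13");print(s["position"],s["joints"])
E
python3 obj.py w13
```

```text
[650.40521779 -84.76706378 177.21048909] [ 1.16265486e-01  4.77237138e-01  1.68846656e-02 -5.82918041e-04
 -1.11427441e+00  1.79949110e+00]
[259. 178.] 1157 ztop 45.3 circ [652.2 -84. ] 17.6 rect [array([652.3, -83.8]), array([34.1, 34.6]), np.float64(19.8)]
[148. 244.] 2691 ztop 95.9 circ [566.3 -12.9] 21.5 rect [array([571.2,  -6.2]), array([23. , 42.9]), np.float64(53.9)]
[255. 275.] 136 ztop 41.0 circ [ 555.4 -113.9] 7.3 rect [array([ 555.2, -114.2]), array([13.2, 13.4]), np.float64(88.8)]
[336. 308.] 51 ztop 42.0 circ [ 545.9 -207.4] 7.3 rect [array([ 547.1, -207. ]), array([ 2.5, 14.5]), np.float64(19.8)]
```

>>> {"api": "drive_tool", "payload": {"plan": [[[-1,1.8,0.8,-20,0],[-1,0,0,-35,0],[-1,0,0,-35,0],[-1,0,0,-32,0],[-1,0,0,-15,0],[-1,0,0,-7,0],[-1,0,0,0,0],[-1,0,0,0,0]]]}}

```text
clock: 26.75
position: [653.9, -83.4, 36.2]
ee_rot: [0.985, 0.172, 0.001, 0.0]
contact_force: [0.5, -1.3, 0.6]
gripper_width: 85.3
grasp_force: 0.0
```

>>> {"api": "drive_tool", "payload": {"plan": [[[-1,0,0,-2,0],[-1,0,0,0,0],[-1,0,0,0,0],[1,0,0,0,0],[1,0,0,0,0],[1,0,0,0,0],[1,0,0,0,0],[1,0,0,0,0],[1,0,0,0,0],[1,0,0,0,0],[1,0,0,0,0],[1,0,0,0,0],[1,0,0,0,0],[1,0,0,0,0]]]}}

```text
clock: 27.92
position: [653.6, -84.4, 34.0]
ee_rot: [0.985, 0.172, 0.0, 0.0]
contact_force: [-1.5, -0.2, 4.6]
gripper_width: 33.7
grasp_force: 59.4
```

>>> {"api": "drive_tool", "payload": {"plan": [[[1,0,0,8,0],[1,0,0,20,0],[1,0,0,30,0],[1,0,0,25,0],[1,-3,18,7,0],[1,-7,36,0,0],[1,-7,38,0,0],[1,-7,38,0,0],[1,-8,38,0,0],[1,-8,38,0,0],[1,-8,38,0,0],[1,-8,38,0,0],[1,-8,38,0,0],[1,-8,38,0,0],[1,-7,32,0,0],[1,-2,13,0,0],[1,0,0,0,0],[1,0,0,0,0],[1,0,0,0,0]]]}}

```text
clock: 29.5
position: [572.1, 317.6, 123.0]
ee_rot: [0.985, 0.171, -0.001, 0.0]
contact_force: [-0.7, 0.2, 0.0]
gripper_width: 33.3
grasp_force: 59.7
```

Run:
```python
from h import *
s,p,d=snap("wrist","w14");print(s["position"])
```

```text
[572.12761341 317.61546187 122.97719693]
```

View pics/w14.png

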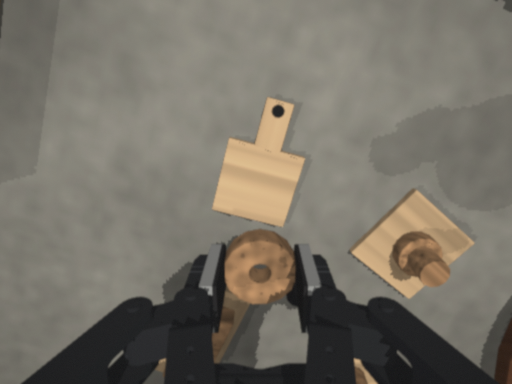

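>>> {"api": "drive_tool", "payload": {"plan": [[[1,1.5,1.2,-20,0],[1,0,0,-35,0],[1,0,0,-30,0],[1,0,0,-15,0],[1,0,0,-8,0],[1,0,0,-1,0],[1,0,0,0,0],[1,0,0,0,0],[1,0,0,0,0]]]}}

```text
clock: 30.3
position: [574.6, 320.2, 15.7]
ee_rot: [0.985, 0.171, 0.001, -0.001]
contact_force: [-0.5, -0.3, -0.0]
gripper_width: 33.4
grasp_force: 60.0
```

>>> {"api": "drive_tool", "payload": {"plan": [[[1,0,0,-1,0],[1,0,0,-1,0],[1,0,0,-1,0],[1,0,0,0,0],[1,0,0,0,0]]]}}

```text
clock: 30.72
position: [573.9, 320.1, 12.1]
ee_rot: [0.985, 0.172, 0.0, -0.0]
contact_force: [-1.4, 0.2, 4.6]
gripper_width: 33.5
grasp_force: 60.4
```

Contact; release, lift and move back for an overview.

>>> {"api": "drive_tool", "payload": {"plan": [[[0.1,0,0,0,0],[-0.2,0,0,0,0],[-0.5,0,0,0,0],[-1,0,0,0,0],[-1,0,0,0,0],[-1,0,0,0,0],[-1,0,0,0,0],[-1,0,0,0,0],[-1,0,0,10,0],[-1,0,0,30,0],[-1,0,0,40,0],[-1,0,0,40,0],[-1,-5,-12,38,0],[-1,-5,-12,38,0],[-1,-5,-12,38,0],[-1,-5,-12,38,0],[-1,0,0,20,0],[-1,0,0,0,0],[-1,0,0,0,0],[-1,0,0,0,0]]]}}

```text
clock: 32.38
position: [553.1, 271.7, 302.7]
ee_rot: [0.985, 0.172, -0.001, -0.0]
contact_force: [0.3, 0.6, 0.0]
gripper_width: 85.3
grasp_force: 0.0
```

```bash
python3 - <<'E'
from h import *
s,p,d=snap("wrist","w15");print(s["position"])
c=cam("wrist",s);P=cloud(c,d);z=P[...,2]
for n,b,lo,hi in(("grip",(411.7,157.9),70,90),("butt",(565.2,169.2),43,56),("ring",(574.1,319.3),19,26),("bars",(407.2,319.7),24,32)):
    m=((z>lo)&(z<hi)&(np.hypot(P[...,0]-b[0],P[...,1]-b[1])<60)).astype(np.uint8)
    k=max(cv2.findContours(m,cv2.RETR_EXTERNAL,cv2.CHAIN_APPROX_NONE)[0],key=len)
    print(n,cv2.minAreaRect(onplane(c,k[:,0],np.median(z[m>0]))[:,:2].astype(np.float32)),np.median(z[m>0]))
E
python3 boards.py 2>/dev/null | head -0
```

```text
[553.05951419 271.67711707 302.70647534]
grip ((412.6951904296875, 159.62928771972656), (28.252153396606445, 22.706005096435547), 21.763538360595703) 77.69410971650939
butt ((564.8897094726562, 169.9854278564453), (22.280412673950195, 24.216339111328125), 19.7814884185791) 48.22674769315768
ring ((572.8042602539062, 319.07159423828125), (34.234344482421875, 34.75714874267578), 18.81256866455078) 22.16025168539315
bars ((408.5947570800781, 320.60870361328125), (39.69791030883789, 86.65283966064453), 85.7962646484375) 28.083493594429626
```

View pics/w15.png

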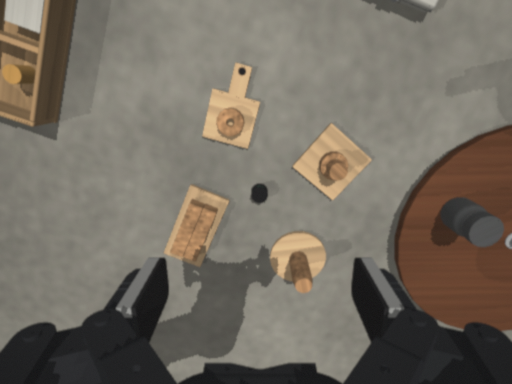

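The ring at (230,122), butt at (333,168), grip at (300,268) and bars at (197,231) all sit centred on their boards. The jar at (472,222) is still standing.

```bash
python3 -c "from bench import *;print(job_done())"
```

```text
the job is handed in; nothing more can be done
None
```

The job is handed in at about 32 s: grip, butt, ring and the pair of half-bars all measured within about 2 mm of their board centres in the last wrist view, and the jar is still standing where it was; the hand-in call returned no verdict.

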